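# Turn the carving back one notch on the ratchet stand

### The job

On the carver's ratchet stand, push the pawl's ball lever away from the robot with a fingertip until it tips over and the pawl stays lifted. Then push the upper spoke away from the robot to turn the wheel and the carving backward one notch, and push the ball lever back towards the robot so that the pawl drops fully into the next tooth gap. Leave all the loose things on and around the stand where they are.

Things in the scene. Friction and masses are not known exactly. Their poses are not given: they have to be found in the camera images.
- stand: Fixed ratchet stand: grey base plate 225 x 415 x 12 mm, from x -92 to 132, y -145 to 270. Origin on the bench below the middle of the toothed wheel. x: level, away from the robot's side (the rear); y: left, along the spindle; z up. The wheel stands upright in the plane y = 0; dark carving at y = 56 to 211; bearing blocks at y = -60, 36 and 232, 135 high. Place and yaw vary.
- spindle (a point): Centre of the toothed wheel on the spindle axis, 110 mm above the bench; axes as stand. Steel wheel 12 thick, 100 across at the root, 124 over its 8 saw teeth. Wheel, carving and four push spokes turn together about the stand's y. Spindle and spoke hub end at y = -135.
- wheel (a joint): Turn in rad, growing backward (wheel top to the rear, stand +x). One notch is 0.785. At 0 a tooth bears on the lowered toe, which stops backward turning; starts at -0.22 to -0.08, the toe's slack. One notch back the toe drops fully in from about 0.49 to 0.72 (best 0.6 to 0.65); beyond, it lands on a tooth. Stiff: needs 2 to 5 N at a spoke, stays where left.
- spoke_tip (a point): Outer end of the upper push spoke, the one to use: round steel rod 12 mm thick, rounded end 95 from the spindle axis. Four spokes at right angles lie in the stand's plane y = -115, clear of the toothed wheel. At wheel = 0 this spoke leans 20 degrees from upright to the front (stand -x); it turns with the wheel.
- pivot (a point): Pivot of the pawl, fixed on the stand at x 75, y 0, 180 mm above the bench, between two fork plates (38 wide over both in y, 24 in x, tops 190 above the bench). Its shaft runs out to the left, to y 51. Axes as stand.
- pawl (a joint): Pawl angle in rad: 0 with the toe fully down in a tooth gap, growing as the toe lifts and the lever goes to the rear, 1.13 laid back on its stop. The weighted lever tips over centre at about 0.6: past that it falls back and stays up by itself, below that it falls shut. Needs about 1 N at the ball.
- lever_ball (a point): Centre of the steel ball, 28 mm across, on the pawl's thumb lever (rod 8 thick) in the stand's plane y = 45, beside the fork and the pawl's arm; 60 from the pivot axis. Pawl down: 15 in front of the pivot (stand -x) and 58 above it; laid back: about 46 to the rear and 39 above. Nothing else stands near the ball.
- toe (a point): Lower end of the pawl's toe (12 mm wide, 8 thick) at the end of its arm in the plane y = 0, about 71 in front of the pivot, on top of the toothed wheel when down. Laid back, the arm stands up: its end is then about 30 in front of the pivot and 75 above it.
- handpiece: Bystander, loose: rotary tool, a lying aluminium cylinder 170 long, 26 across (mm). Origin: centre of its underside.
- bur_stand: Bystander, loose: round white bur holder, 66 across, about 80 high with its burs (mm). Origin: centre of its underside.
- drum_a: Bystander, loose: small brown sanding drum with a shank, 26 across, 64 high, standing on the stand's base plate behind the carving (mm). Origin: centre of its underside.
- drum_b: Bystander, loose: the same kind of drum standing on the bench to the left (mm). Origin: centre of its underside.
- pencil: Bystander, loose: white pencil 150 mm long, 7 thick, lying on the base plate below the carving. Origin: centre of its underside.
- wrench: Bystander, loose: flat steel wrench about 160 mm long, lying on the base plate along its front edge, before the carving. Origin: centre of its underside.
- rasp_block: Bystander, loose: wooden sanding block 75 x 45 x 32 (mm). Origin: centre of its underside.

How it is judged:
On the way, in this order (a step that is already met when the one before it is completed fails the run):
1. the pawl is laid back (over 1.0 rad) before the wheel is turned (value of joint pawl above 1 rad and value of joint wheel below 0.2 rad), for 0.2 s.
2. with the pawl laid back, the wheel is turned back one notch (value of joint pawl above 1 rad and value of joint wheel between 0.45 and 0.83 rad), for 0.2 s.
3. the pawl is down in the next gap (value of joint pawl below 0.08 rad and value of joint wheel between 0.45 and 0.83 rad), for 0.2 s.
At the end, for the whole second after the job is handed in: The pawl's toe is fully down (pawl below 0.08 rad) in the gap one notch on (wheel between 0.45 and 0.83 rad), the wheel at rest (all of step 3 and velocity of joint wheel between -0.05 and 0.05 rad/s); the robot touches nothing.
It fails at once if the wheel is turned back well past one notch (over 1.1 rad) or forward (below -0.45 rad) (value of joint wheel above 1.1 rad or value of joint wheel below -0.45 rad).
It fails at once if a loose thing is lifted, carried or shifted by more than 25 mm (distance of any of handpiece, bur_stand, drum_a, drum_b, pencil, wrench, rasp_block from where it was at the start of the episode above 0.025 m).
It also fails if it takes over 54 s, if anything falls off the work surface, if the arm or the gripper's body presses on something with over 40 N, if the wrist force passes 120 N, or if a joint passes its speed limit or range.

### The arm

A 6-joint arm with a two-finger parallel gripper is mounted at the origin on the work surface. World frame = base frame: x ahead of the robot, y to its left, z up, the work surface at z = 0. Lengths are in m, angles in rad, forces in N, time in s.
With the tool pointing down it reaches from about 0.225 to 0.875 m from the base axis. Payload 3.4 kg.
Tool frame: the origin (TCP) lies between the finger pads; the fingertips stand 8 mm ahead of it and the grasp point (between the pads) lies 11 mm behind it; z points along the fingers, y is the line along which they close (so a half turn about z gives the same grasp; the last joint's range is limited). The gripper opens to 85 mm and grips with 20 to 120 N. Pads are 22 mm wide; open, the fingers measure 114 mm over their backs; the gripper's body (76 mm by 85 mm) begins 54 mm behind the grasp point. The pads swing forward as they close: fully open they stand 13 mm farther back than shut.
Start: joints at [1.102, 0.276, 1.505, -0, 1.361, -0.121], TCP at [0.196, 0.541, 0.239] pointing down, gripper open.
Joint ranges: [-2.89, 2.89], [-0.75, 2.08], [0.22, 2.7], [-1.18, 4.32], [0.11, 2.71], [-2.7, 2.7]. Speed limits (rad/s): [2.57, 2.57, 3.14, 3.14, 3.14, 3.14].

### API

Orientations are given as a unit quaternion [w, x, y, z].
In Python, from rig import manip gives the robot as it stands.
- The arm moves only by the tool move_arm, never from a script. Its argument "deltas" is a list that holds one entry, the list of rows, each a list of 5 numbers: the shift along the tool's x, y, z normalised to -1 to 1, where 1 is 80 cm, then the turn about the tool's z normalised to -1 to 1, where 1 is 120 degrees, then the closure, from -1 (fully open) to 1 (shut). In form: [[[tx, ty, tz, twist, grip], ...]]. A call has 1 to 12 rows; each row is the pose to reach, as a shift and turn from the pose commanded when the call began, along the tool's axes at that moment; what a row does not reach only later rows make up. A row lasts 1/10 s, in which the tool goes at most 50 mm and 8.59 degrees, less where a joint would pass 70% of its speed; a pose out of reach is approached as far as the arm can. A call with a number of a shift or a turn outside -1 to 1 is refused whole. A call with a gripper value outside its range is refused whole. The fingers move at their own pace and stop on an object; "squeeze" is the grip in N (left out, the last holds). Time passes only in rows, so rows that repeat a pose let the fingers close. It gives the time, the measured TCP pose, the force, the opening and the grip force at its end, in the units of the state.
- manip.get_state(): the state, without advancing time (a new reading comes with each control period).
- manip.get_image(name): name is "side" or "top"; returns the picture (480x640x3 uint8, red, green, blue); there is no depth.
- manip.camera_params(name): a dict with "fx", "fy", "cx", "cy" (pixels), "R" (3x3) and "t" (3): a world point X has camera coordinates R X + t. Camera axes: x right, y down, z forward; pixel columns grow to the right and rows downward; lengths in m; the calibration is good to about 2 mm. A picture is of the moment at which its call begins. camera_params takes no time and is no camera call.
- manip.sign_off(): hands the job in; it is judged then, once.
The state is a dict: "clock": time; "qpos": joint angles; "qd": joint speeds; "effort": joint torques, N m; "position": TCP position; "ee_rot": TCP orientation; "contact_force": force on the tool from outside, world axes, zero at the start; "moment": the same for the moment, N m; "width": finger opening in m; "gripper_force": force on a finger pad.
Only numpy, scipy, OpenCV 4.12 (cv2) and the standard library are available. Lean on these libraries where they do the work, as an engineer would, in place of code of your own. Each camera call takes 0.05 s, during which the arm holds its last target. There are 200 camera calls.

## Working session

There is one attempt and no reset: what is moved stays moved. The work goes in short steps, Python scripts to look and compute and a tool call to move; the robot and the scene stay as the last step left them, time stands still between calls to the robot, and variables do not carry over. Pictures are saved under pics/ and viewed, at most 13 in all, crops included, and the job is handed in when it is done.

Besides the shell and the picture viewer there is one more tool, called after "Call:" as name([rows], argument=value, ...), one row to a line, values as JSON. move_arm: Moves the arm, as the interface text tells. Scaled input: -1 to 1 covers 80 cm each way for a shift and 120 degrees each way for a turn. Its arguments: {"type":"object","properties":{"deltas":{"type":"array","items":{"type":"array","items":{"type":"array","items":{"type":"number","minimum":-1,"maximum":1}}}},"squeeze":{"type":"number"}},"required":["deltas"]}

```bash
mkdir -p pics; python3 - <<'E'
from rig import manip
import cv2,numpy as np
for n in("side","top"):
    im=manip.get_image(n); cv2.imwrite(f"pics/{n}0.png",im[:,:,::-1]); p=manip.camera_params(n)
    R=np.array(p["R"]);print(n,p["fx"],p["fy"],p["cx"],p["cy"],R.round(3).tolist(),(-R.T@np.array(p["t"])).round(3))
s=manip.get_state();print(s["clock"],s["position"],s["ee_rot"],s["width"])
E
```

```text
side 550.4374984018731 550.4374984018731 322.1985749678612 238.13957230778828 [[-0.975, -0.222, 0.014], [-0.143, 0.578, -0.804], [0.17, -0.785, -0.595]] [0.293 1.096 0.994]
top 553.6966599668821 553.6966599668821 321.1299483125836 239.44595952246158 [[0.019, -1.0, 0.009], [-0.994, -0.02, -0.112], [0.112, -0.007, -0.994]] [ 0.394 -0.017  1.485]
0.1 [0.19576979 0.54014935 0.23853535] [-2.43583797e-04  1.73039446e-01  9.84914549e-01 -7.88101270e-04] 0.08547210902936306
```

View pics/side0.png

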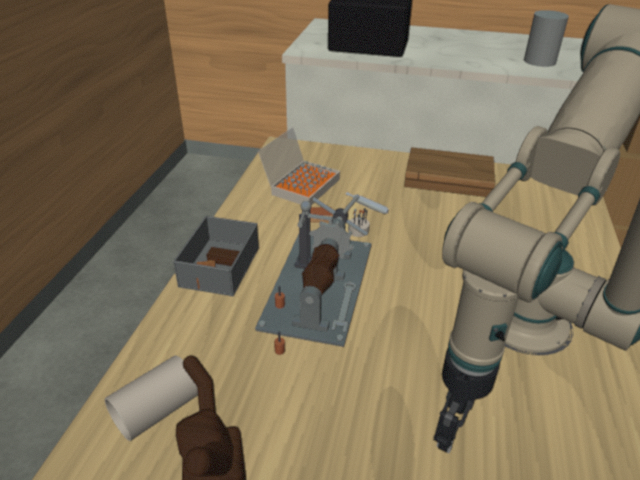

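View pics/top0.png

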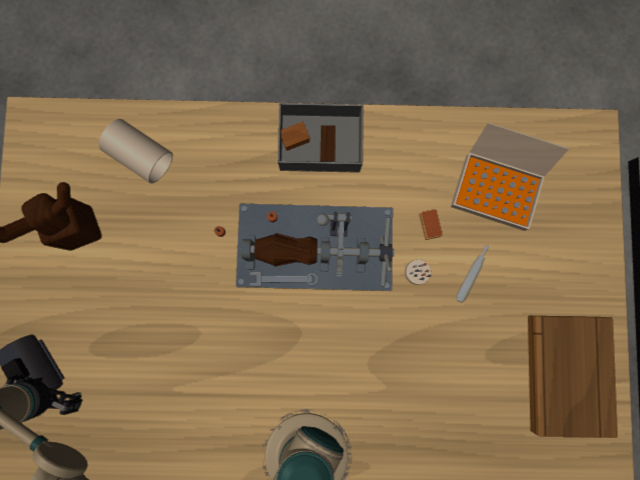

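The stand lies at about columns 237–393, rows 205–291 in the top view, with little yaw. The ball is at about (322,219), the spoke hub at about (386,253). Next I measure the plate and take zooms.

```bash
cat > h.py <<'E'
from rig import manip
import numpy as np, cv2
P={n:manip.camera_params(n) for n in("side","top")}
def ray(n,u,v):
    p=P[n];R=np.array(p["R"]);return -R.T@np.array(p["t"]),R.T@np.array([(u-p["cx"])/p["fx"],(v-p["cy"])/p["fy"],1])
def onz(n,u,v,z):
    c,d=ray(n,u,v);return c+d*(z-c[2])/d[2]
def proj(n,X):
    p=P[n];c=np.array(p["R"])@X+p["t"];return np.array([p["fx"]*c[0]/c[2]+p["cx"],p["fy"]*c[1]/c[2]+p["cy"]])
def tri(a,b):
    (c,d),(e,f)=ray("side",*a),ray("top",*b);s=np.linalg.lstsq(np.c_[d,-f],e-c,rcond=None)[0]
    p,q=c+d*s[0],e+f*s[1];return (p+q)/2,np.linalg.norm(p-q)
E
python3 - <<'E'
from h import *
im=cv2.imread("pics/top0.png").astype(int)
print(im[285,245],im[212,300],im[285,350])
m=(np.abs(im-im[212,300]).max(2)<22).astype(np.uint8)
m[:195]=0;m[300:]=0;m[:,:225]=0;m[:,400:]=0
m=cv2.morphologyEx(m,cv2.MORPH_OPEN,np.ones((3,3)))
pts=cv2.findNonZero(m)[:,0]
X=np.array([onz("top",u,v,.012)[:2] for u,v in pts],np.float32)
r=cv2.minAreaRect(X);print(r);
a=np.radians(r[2]);print(cv2.boxPoints(r))
t=cv2.imread("pics/top0.png")[195:300,230:400];cv2.imwrite("pics/topz.png",cv2.resize(t,None,fx=4.5,fy=4.5,interpolation=cv2.INTER_CUBIC))
t=cv2.imread("pics/side0.png")[180:350,250:400];cv2.imwrite("pics/sidez.png",cv2.resize(t,None,fx=3.5,fy=3.5,interpolation=cv2.INTER_CUBIC))
E
```

```text
[86 81 73] [91 85 78] [89 83 77]
((0.5407625436782837, -0.009924739599227905), (0.4121038317680359, 0.22299063205718994), 89.5978775024414)
[[ 0.42782384 -0.21518908]
 [ 0.650809   -0.2167541 ]
 [ 0.65370125  0.1953396 ]
 [ 0.4307161   0.19690461]]
```

View pics/topz.png

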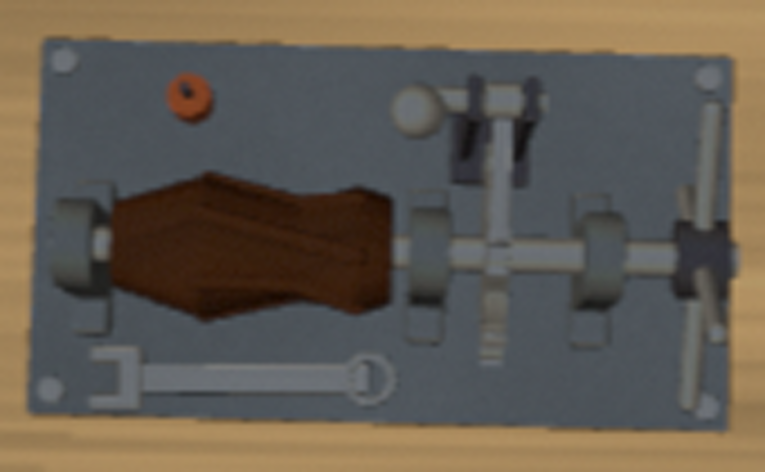

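View pics/sidez.png

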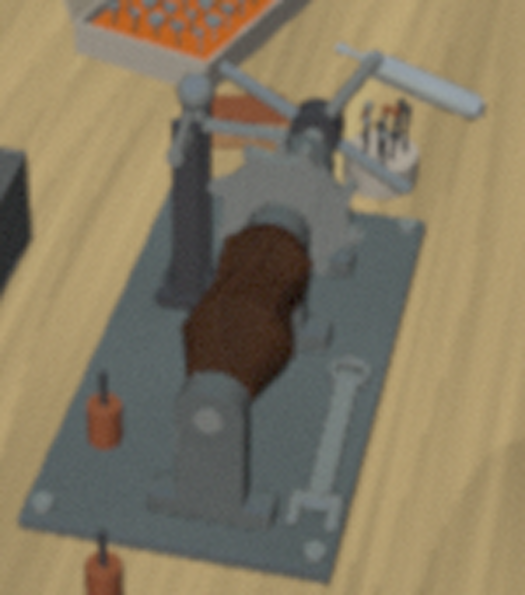

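The crops show the ball at topz (418,110) and sidez (195,93), the upper spoke tip at topz (715,335) and sidez (375,60), and the plate corners clearly visible. Now I triangulate them.

```bash
python3 - <<'E'
from h import *
T=lambda x,y:(230+(x+.5)/4.5-.5,195+(y+.5)/4.5-.5)
S=lambda x,y:(250+(x+.5)/3.5-.5,180+(y+.5)/3.5-.5)
C=np.array([onz("top",*T(*c),.012)[:2] for c in[(45,38),(733,58),(728,430),(30,412)]])
C2=np.array([onz("side",*S(*c),.012)[:2] for c in[(22,522),(425,225),(330,582)]])
L=np.array([[132,270],[132,-145],[-92,-145],[-92,270]])/1e3
def fit(A,B):
    a,b=A-A.mean(0),B-B.mean(0);th=np.arctan2((a[:,0]*b[:,1]-a[:,1]*b[:,0]).sum(),(a*b).sum())
    R=np.array([[np.cos(th),-np.sin(th)],[np.sin(th),np.cos(th)]]);o=B.mean(0)-R@A.mean(0)
    return th,R,o,np.abs(B-(A@R.T+o)).max()
for A,B in((L,C),(L[[0,1,3]],C2)):
    th,R,o,e=fit(A,B);print(np.degrees(th),o,e)
th,R,o,_=fit(L,C)
W=lambda x,y,z:np.r_[R@[x/1e3,y/1e3]+o,z/1e3]
for nm,a,b in(("ball",(195,93),(418,110)),("tip",(375,60),(715,335))):
    X,e=tri(S(*a),T(*b));l=R.T@(X[:2]-o);print(nm,X,e,"local",l,X[2])
for nm,X in(("ball",W(60,45,238)),):
  print(nm,X,proj("side",X),S(195,93),proj("top",X),T(418,110))
for wv in(-.22,-.15,-.08):
  a=np.radians(20)-wv;X=W(-91*np.sin(a),-115,110+91*np.cos(a));print(wv,X,proj("side",X),S(375,60),proj("top",X),T(715,335))
E
```

```text
-0.4054600120679046 [ 0.52062544 -0.07335715] 0.0019428772026322816
-25.513102026909927 [ 0.39294212 -0.02641339] 0.04998723090712531
ball [ 0.58160698 -0.02774007  0.23420062] 0.0006214920257249455 local [0.06065719 0.04604748] 0.23420062398615066
tip [ 0.47450562 -0.18594127  0.1816353 ] 0.0011834138772572362 local [-0.04532196 -0.11290767] 0.18163529660929806
ball [ 0.58094239 -0.02878287  0.238     ] [305.58679128 204.7391875 ] (305.35714285714283, 206.21428571428572) [322.9895896  219.24154202] (322.5, 219.05555555555554)
-0.22 [ 0.47077794 -0.18800728  0.18665883] [358.55241925 195.05204414] (356.7857142857143, 196.78571428571428) [389.62249289 270.28300714] (388.5, 269.05555555555554)
-0.15 [ 0.47625963 -0.18804607  0.18990073] [356.65660824 193.7884422 ] (356.7857142857143, 196.78571428571428) [389.83425784 267.8667129 ] (388.5, 269.05555555555554)
-0.08 [ 0.48195463 -0.18808637  0.19275128] [354.67533833 192.63409506] (356.7857142857143, 196.78571428571428) [390.02581968 265.36052467] (388.5, 269.05555555555554)
```

```bash
cat >> h.py <<'E'
from scipy.spatial.transform import Rotation as Ro
TH=np.radians(-0.405);O=np.array([.5206,-.0734])
RS=np.array([[np.cos(TH),-np.sin(TH)],[np.sin(TH),np.cos(TH)]])
def go(*ps):
    "ps: stand-frame x,y and world z of the fingertip end (mm); prints tool-axis deltas /0.8"
    s=manip.get_state();q=s["ee_rot"];R=Ro.from_quat([q[1],q[2],q[3],q[0]]).as_matrix()
    l=RS.T@(s["position"][:2]-O)*1e3
    print("t",round(s["clock"],2),"local",l.round(1),"tipz",round(s["position"][2]*1e3-8,1),"F",np.round(s["contact_force"],1),"w",round(s["width"],4))
    ang=np.degrees(np.arctan2(R[1,0],R[0,0]));d=(np.degrees(TH)+180-ang+180)%360-180
    print("twist",round(-d/120,4),"tilt",R[:,2].round(4))
    for x,y,z in ps:
        X=np.r_[RS@[x/1e3,y/1e3]+O,z/1e3+.008]
        print((x,y,z),(R.T@(X-s["position"])/.8).round(4))
E
python3 -c "
from h import *
go((-10,46,330))"
```

```text
t 0.1 local [-329.2  611.2] tipz 230.5 F [-0.4 -0.1  0.7] w 0.0855
twist -0.1627 tilt [-8.0e-04 -1.5e-03 -1.0e+00]
(-10, 46, 330) [-0.6121 -0.5328 -0.1236]
```

Call:
move_arm([
  [[0,0,-0.06,-0.07,1],[0,0,-0.12,-0.14,1],[-0.61,-0.533,-0.123,-0.163,1],[-0.61,-0.533,-0.123,-0.163,1],[-0.61,-0.533,-0.123,-0.163,1],[-0.61,-0.533,-0.123,-0.163,1],[-0.61,-0.533,-0.123,-0.163,1],[-0.61,-0.533,-0.123,-0.163,1],[-0.61,-0.533,-0.123,-0.163,1],[-0.61,-0.533,-0.123,-0.163,1],[-0.61,-0.533,-0.123,-0.163,1],[-0.61,-0.533,-0.123,-0.163,1]],
])

```text
clock: 1.3
position: [0.4381, 0.101, 0.337]
ee_rot: [-0.0, 0.003, 1.0, 0.0]
contact_force: [0.5, 1.1, 0.3]
width: 0.0001
gripper_force: 0.0
```

```bash
python3 -c "
from h import *
go((-10,46,330),(-10,46,228))"
```

```text
t 1.3 local [-83.7 173.9] tipz 329.0 F [0.5 1.1 0.3] w 0.0001
twist 0.0003 tilt [-1.e-04  4.e-04 -1.e+00]
(-10, 46, 330) [-0.092  -0.1599 -0.0013]
(-10, 46, 228) [-0.092  -0.1599  0.1262]
```

Call:
move_arm([
  [[-0.092,-0.16,0,0,1],[-0.092,-0.16,0,0,1],[-0.092,-0.16,0,0,1],[-0.092,-0.16,0,0,1],[-0.092,-0.16,0,0,1],[-0.092,-0.16,0,0,1]],
])

```text
clock: 1.9
position: [0.51, -0.0247, 0.3369]
ee_rot: [-0.001, 0.003, 1.0, 0.0]
contact_force: [0.4, -0.3, -0.1]
width: -0.0001
gripper_force: 0.0
```

```bash
python3 - <<'E'
from h import *
go((-5,46,228))
a=manip.get_image("side")[130:280,220:420,::-1];b=manip.get_image("top")[170:320,230:430,::-1]
cv2.imwrite("pics/z1.png",cv2.resize(np.hstack([a,b]),None,fx=2,fy=2,interpolation=cv2.INTER_CUBIC))
E
```

```text
t 1.9 local [-11.   48.6] tipz 328.9 F [ 0.4 -0.3 -0.1] w -0.0001
twist 0.0005 tilt [-1.1e-03  9.0e-04 -1.0e+00]
(-5, 46, 228) [-0.0076 -0.0034  0.1261]
```

View pics/z1.png

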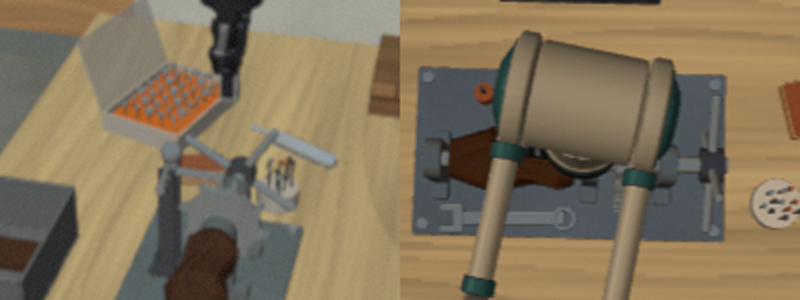

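The closed fingertip hangs in front of the ball, at about (334,176) in the side view; the arm hides it in the top view. I descend and push the ball.

Call:
move_arm([
  [[-0.004,-0.003,0.06,0,1],[-0.004,-0.003,0.126,0,1],[-0.004,-0.003,0.126,0,1],[-0.03,-0.003,0.126,0,1],[-0.045,-0.003,0.126,0,1],[-0.055,-0.003,0.126,0,1],[-0.065,-0.003,0.126,0,1],[-0.075,-0.003,0.126,0,1],[-0.085,-0.003,0.126,0,1],[-0.095,-0.003,0.126,0,1],[-0.105,-0.003,0.126,0,1],[-0.112,-0.003,0.126,0,1]],
])

```text
clock: 3.2
position: [0.601, -0.0285, 0.2361]
ee_rot: [-0.0, 0.003, 1.0, 0.0]
contact_force: [-0.3, -0.1, -0.9]
width: 0.0003
gripper_force: 0.2
```

Call:
move_arm([
  [[-0.006,0,0,0,1],[-0.006,0,0,0,1],[-0.006,0,0,0,1]],
])

```text
clock: 3.5
position: [0.605, -0.0285, 0.2363]
ee_rot: [-0.0, 0.003, 1.0, 0.0]
contact_force: [0.5, -0.1, 0.6]
width: -0.0002
gripper_force: 0.0
```

```bash
python3 - <<'E'
from h import *
go((20,46,228),(20,46,300))
a=manip.get_image("side")[150:270,260:420,::-1]
cv2.imwrite("pics/z2.png",cv2.resize(a,None,fx=4,fy=4,interpolation=cv2.INTER_CUBIC))
E
```

```text
t 3.5 local [84.1 45.5] tipz 228.3 F [ 0.5 -0.1  0.6] w -0.0002
twist 0.0003 tilt [-1.e-04  1.e-04 -1.e+00]
(20, 46, 228) [0.0801 0.0007 0.0004]
(20, 46, 300) [ 0.0802  0.0007 -0.0896]
```

View pics/z2.png

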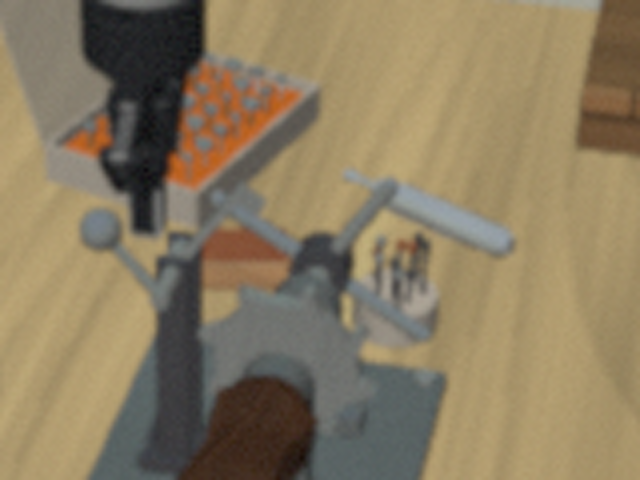

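The ball is laid back, at about (285,207) in the side view, clear of the finger. Now to the spoke.

Call:
move_arm([
  [[0,0,-0.05,0,1],[0,0,-0.09,0,1],[0,0,-0.09,0,1],[0.215,-0.2,-0.09,0,1],[0.215,-0.2,-0.09,0,1],[0.215,-0.2,-0.09,0,1],[0.215,-0.2,-0.09,0,1],[0.215,-0.2,-0.09,0,1],[0.215,-0.2,-0.09,0,1],[0.215,-0.2,-0.09,0,1]],
])

```text
clock: 4.55
position: [0.4314, -0.1875, 0.3083]
ee_rot: [0.0, 0.004, 1.0, 0.0]
contact_force: [0.8, 0.4, 0.2]
width: -0.0001
gripper_force: 0.0
```

```bash
python3 -c "
from h import *
go((-88,-115,172),(-40,-115,172),(-15,-115,172))"
```

```text
t 4.55 local [ -88.3 -114.8] tipz 300.3 F [0.8 0.4 0.2] w -0.0001
twist -0.0007 tilt [ 7.e-04  5.e-04 -1.e+00]
(-88, -115, 172) [-0.0003 -0.0004  0.1604]
(-40, -115, 172) [-0.0603 -0.0003  0.1604]
(-15, -115, 172) [-0.0916 -0.0003  0.1604]
```

Call:
move_arm([
  [[0,0,0.06,0,1],[0,0,0.12,0,1],[0,0,0.16,0,1],[0,0,0.16,0,1],[-0.015,0,0.16,0,1],[-0.025,0,0.16,0,1],[-0.033,0,0.16,0,1],[-0.041,0,0.16,0,1],[-0.049,0,0.16,0,1],[-0.057,0,0.16,0,1],[-0.065,0,0.16,0,1],[-0.073,0,0.16,0,1]],
])

```text
clock: 5.75
position: [0.4911, -0.1878, 0.1804]
ee_rot: [0.0, 0.003, 1.0, 0.0]
contact_force: [-2.0, -0.7, 2.4]
width: 0.0002
gripper_force: 1.4
```

Call:
move_arm([
  [[-0.005,0,0,0,1],[-0.01,0,0,0,1],[-0.015,0,0,0,1],[-0.015,0,0,0,1]],
])

```text
clock: 6.15
position: [0.5034, -0.1879, 0.1802]
ee_rot: [0.001, 0.003, 1.0, 0.0]
contact_force: [-0.6, 0.6, -0.3]
width: -0.0
gripper_force: 0.1
```

```bash
python3 - <<'E'
from h import *
go((-10,-115,172))
a=manip.get_image("side")[150:270,260:420,::-1]
cv2.imwrite("pics/z3.png",cv2.resize(a,None,fx=5,fy=5,interpolation=cv2.INTER_CUBIC))
E
```

```text
t 6.15 local [ -16.4 -114.6] tipz 172.2 F [-0.6  0.6 -0.3] w -0.0
twist 0.0003 tilt [ 1.5e-03  1.0e-04 -1.0e+00]
(-10, -115, 172) [-0.008  -0.0005  0.0003]
```

View pics/z3.png

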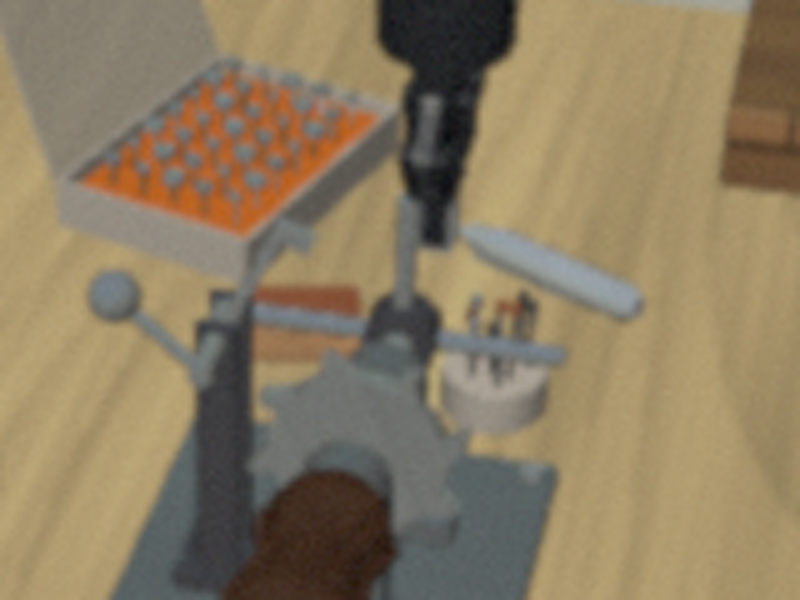

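The wheel is turning: the upper spoke is nearly upright, tip at about (341,190) in the side view, with the finger on its front. I continue.

Call:
move_arm([
  [[-0.006,0,0,0,1],[-0.012,0,0,0,1],[-0.017,0,0,0,1],[-0.019,0,0,0,1],[-0.019,0,0,0,1]],
])

```text
clock: 6.7
position: [0.5179, -0.1879, 0.1801]
ee_rot: [0.0, 0.003, 1.0, 0.0]
contact_force: [-2.0, -0.2, 0.2]
width: 0.0
gripper_force: 1.0
```

```bash
python3 - <<'E'
from h import *
go((-40,-115,172),(-40,-115,300))
W=lambda x,y,z:np.r_[RS@[x/1e3,y/1e3]+O,z/1e3]
for w in(.45,.55,.62,.7):
  for k,nm in((0,"up"),(np.pi/2,"front")):
    a=np.radians(20)-w+k;print(w,nm,((proj("side",W(-89*np.sin(a),-115,110+89*np.cos(a)))-[260,150])*5).round())
a=manip.get_image("side")[150:270,260:420,::-1]
cv2.imwrite("pics/z4.png",cv2.resize(a,None,fx=5,fy=5,interpolation=cv2.INTER_CUBIC))
E
```

```text
t 6.7 local [  -1.9 -114.5] tipz 172.1 F [-2.  -0.2  0.2] w 0.0
twist 0.0004 tilt [ 1.e-04  3.e-04 -1.e+00]
(-40, -115, 172) [ 0.0476 -0.0006  0.0001]
(-40, -115, 300) [ 0.0476 -0.0006 -0.1599]
0.45 up [391. 193.]
0.45 front [555. 337.]
0.55 up [375. 193.]
0.55 front [554. 323.]
0.62 up [364. 194.]
0.62 front [552. 314.]
0.7 up [352. 196.]
0.7 front [549. 303.]
```

View pics/z4.png

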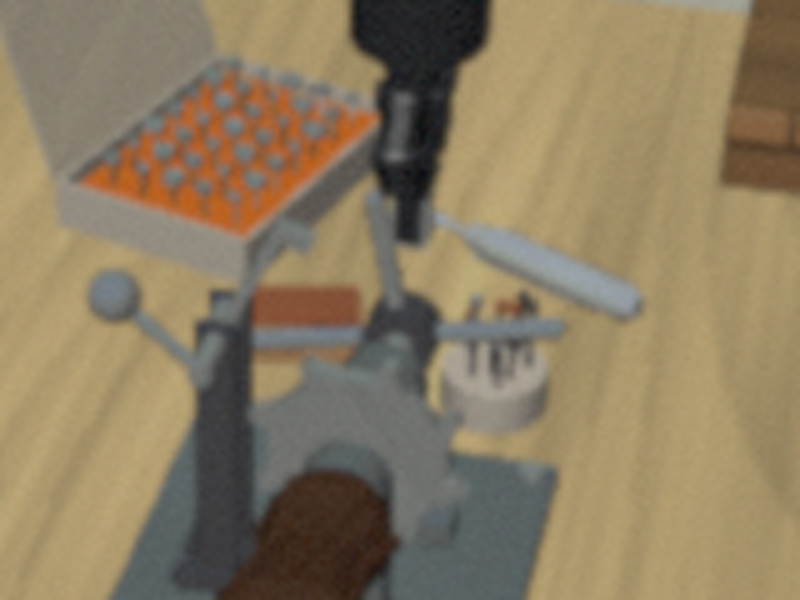

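The upper spoke tip is at crop (375,200) and the front one at (558,327), so the wheel is at about 0.56. A nudge of about 2.5 mm more, then back off, up, and over to behind the ball.

Call:
move_arm([
  [[-0.003,0,0,0,1],[-0.003,0,0,0,1],[-0.003,0,0,0,1],[0.01,0,0,0,1],[0.045,0,0,0,1],[0.045,0,-0.05,0,1],[0.045,0,-0.11,0,1],[0.045,0,-0.17,0,1],[0.045,0,-0.17,0,1]],
])

```text
clock: 7.65
position: [0.4849, -0.1894, 0.3241]
ee_rot: [0.008, 0.003, 1.0, -0.004]
contact_force: [-0.6, 0.1, 0.2]
width: 0.0001
gripper_force: 0.0
```

```bash
python3 - <<'E'
from h import *
go((60,-115,308),(175,46,308),(175,46,212))
a=manip.get_image("side")[150:270,260:420,::-1]
cv2.imwrite("pics/z5.png",cv2.resize(a,None,fx=5,fy=5,interpolation=cv2.INTER_CUBIC))
E
```

```text
t 7.65 local [ -34.9 -116.3] tipz 316.1 F [-0.6  0.1  0.2] w 0.0001
twist 0.0003 tilt [ 0.0155 -0.0076 -0.9999]
(60, -115, 308) [-0.1184  0.0016  0.012 ]
(175, 46, 308) [-0.2623  0.2028  0.0127]
(175, 46, 212) [-0.2604  0.2037  0.1327]
```

View pics/z5.png

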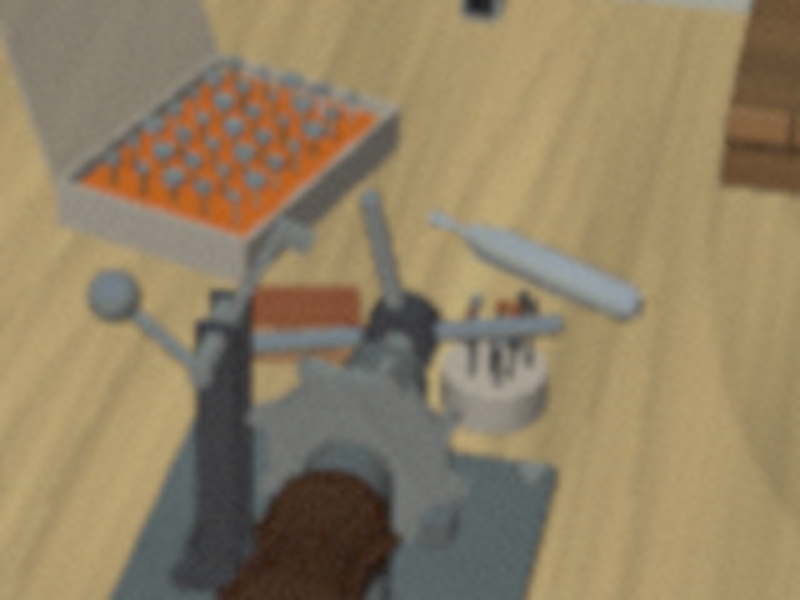

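The spoke tip is now at (371,198), so the wheel is at about 0.59, inside the window, and the pawl is still up. I go behind the ball.

Call:
move_arm([
  [[-0.262,0.203,0.01,0,1],[-0.262,0.203,0.01,0,1],[-0.262,0.203,0.01,0,1],[-0.262,0.203,0.01,0,1],[-0.262,0.203,0.01,0,1],[-0.262,0.203,0.01,0,1],[-0.262,0.203,0.01,0,1],[-0.262,0.203,0.01,0,1],[-0.262,0.203,0.01,0,1]],
])

```text
clock: 8.6
position: [0.6911, -0.0276, 0.3082]
ee_rot: [-0.0, 0.004, 1.0, -0.0]
contact_force: [0.4, -0.8, 0.7]
width: 0.0001
gripper_force: 0.0
```

```bash
python3 -c "
from h import *
go((175,46,212),(146,46,212),(100,46,212))"
```

```text
t 8.6 local [170.2  47. ] tipz 300.2 F [ 0.4 -0.8  0.7] w 0.0001
twist -0.0002 tilt [-9.e-04 -3.e-04 -1.e+00]
(175, 46, 212) [-0.0061 -0.0012  0.1102]
(146, 46, 212) [ 0.0301 -0.0012  0.1102]
(100, 46, 212) [ 0.0876 -0.0013  0.1103]
```

Call:
move_arm([
  [[-0.003,-0.001,0.055,0,1],[-0.003,-0.001,0.11,0,1],[-0.003,-0.001,0.11,0,1],[0.01,-0.001,0.11,0,1],[0.022,-0.001,0.11,0,1],[0.032,-0.001,0.11,0,1],[0.042,-0.001,0.11,0,1],[0.05,-0.001,0.11,0,1],[0.058,-0.001,0.11,0,1],[0.066,-0.001,0.11,0,1],[0.074,-0.001,0.11,0,1],[0.078,-0.001,0.11,0,1]],
])

```text
clock: 9.8
position: [0.6523, -0.0275, 0.2384]
ee_rot: [0.032, 0.003, 0.999, -0.002]
contact_force: [28.5, 2.4, 33.4]
width: -0.0
gripper_force: 18.0
```

Call:
move_arm([
  [[0.002,0,0,0,1],[0.002,0,0,0,1],[0.002,0,0,0,1],[-0.04,0,0,0,1],[-0.06,0,0,0,1],[-0.06,0,-0.06,0,1],[-0.06,0,-0.12,0,1],[-0.06,0,-0.12,0,1]],
])

```text
clock: 10.6
position: [0.6807, -0.0277, 0.3267]
ee_rot: [0.009, 0.003, 1.0, -0.001]
contact_force: [-0.3, 0.5, 0.6]
width: -0.0001
gripper_force: 0.0
```

```bash
python3 - <<'E'
from h import *
go((175,46,330))
W=lambda x,y,z:np.r_[RS@[x/1e3,y/1e3]+O,z/1e3]
print(((proj("side",W(60,45,238))-[260,150])*5).round())
a=manip.get_image("side")[150:270,260:420,::-1]
cv2.imwrite("pics/z6.png",cv2.resize(a,None,fx=5,fy=5,interpolation=cv2.INTER_CUBIC))
E
```

```text
t 10.6 local [159.7  46.8] tipz 318.7 F [-0.3  0.5  0.6] w -0.0001
twist 0.0004 tilt [ 0.0176 -0.0025 -0.9998]
(175, 46, 330) [-0.0193 -0.001  -0.0138]
[228. 274.]
```

View pics/z6.png

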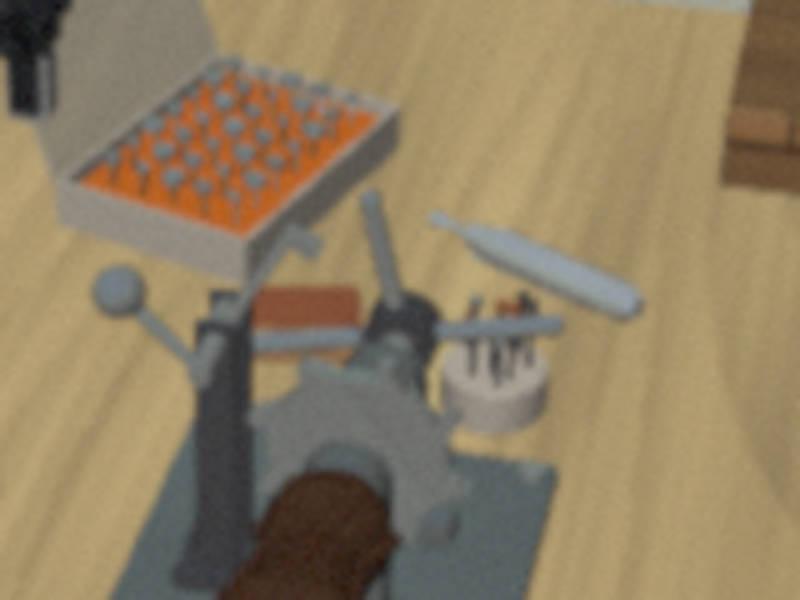

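The push did not take: the ball is still back at crop (118,290), and the finger met about 40 N on something. I check the ball's real position.

```bash
python3 - <<'E'
from h import *
for u,v in((260+113.5/5-.5,150+296.5/5-.5),(260+118.5/5-.5,150+291/5-.5),(305.4,206.2)):
    c,d=ray("side",u,v);c=np.r_[RS.T@(c[:2]-O),c[2]];d=np.r_[RS.T@d[:2],d[2]];print(((c+d*(.045-c[1])/d[1])*1e3).round(1))
im=manip.get_image("side");s=manip.get_state();print(s["qpos"].round(2) if hasattr(s["qpos"],'round') else s["qpos"])
g=cv2.cvtColor(im[195:225,270:300],cv2.COLOR_RGB2GRAY)
t=manip.get_image("top")[195:300,230:400,::-1];cv2.imwrite("pics/t7.png",cv2.resize(np.hstack([t,im[180:285,240:410,::-1]]),None,fx=2.3,fy=2.3,interpolation=cv2.INTER_CUBIC))
go((175,46,330))
E
```

```text
[121.9  45.  215.6]
[119.1  45.  219.4]
[ 60.5  45.  233.5]
[-0.14  0.41  1.11  0.    1.62 -1.71]
t 10.75 local [156.5  47.2] tipz 309.8 F [ 0.3 -0.6 -0.3] w 0.0002
twist 0.0003 tilt [ 2.3e-03 -3.0e-04 -1.0e+00]
(175, 46, 330) [-0.0232 -0.0015 -0.0252]
```

View pics/t7.png

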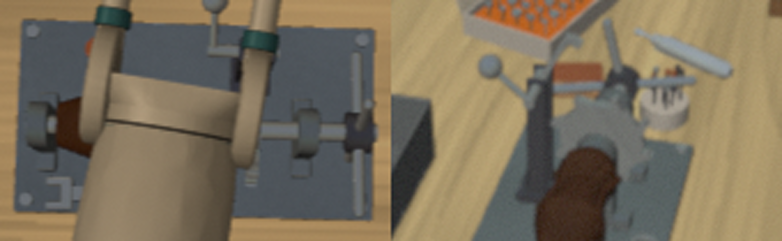

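The ball is where I expected. Its first motion at full lay-back is steeply upward, so a purely horizontal push with a high-friction pad jams it. This time I start low behind it and follow the ball's arc, up and forward.

Call:
move_arm([
  [[-0.017,-0.001,0,0,1],[-0.017,-0.001,0.05,0,1],[-0.017,-0.001,0.1,0,1],[-0.017,-0.001,0.13,0,1],[-0.017,-0.001,0.13,0,1],[-0.017,-0.001,0.13,0,1],[-0.017,-0.001,0.13,0,1]],
])

```text
clock: 11.45
position: [0.6923, -0.0284, 0.2141]
ee_rot: [0.002, 0.003, 1.0, -0.0]
contact_force: [0.2, -0.5, -0.7]
width: 0.0
gripper_force: 0.0
```

```bash
python3 -c "
from h import *
go((148,46,206),(143,46,207),(140,46,210),(137,46,213),(128,46,219),(118.5,46,223),(108,46,226))"
```

```text
t 11.45 local [171.3  46.2] tipz 206.1 F [ 0.2 -0.5 -0.7] w 0.0
twist 0.0003 tilt [ 3.e-03 -4.e-04 -1.e+00]
(148, 46, 206) [ 0.0292 -0.0003  0.0001]
(143, 46, 207) [ 0.0354 -0.0003 -0.0012]
(140, 46, 210) [ 0.0392 -0.0003 -0.0049]
(137, 46, 213) [ 0.0429 -0.0003 -0.0087]
(128, 46, 219) [ 0.0541 -0.0003 -0.0162]
(118.5, 46, 223) [ 0.066  -0.0002 -0.0213]
(108, 46, 226) [ 0.0791 -0.0002 -0.0251]
```

Call:
move_arm([
  [[0.015,0,0,0,1],[0.029,0,0,0,1],[0.034,0,0,0,1],[0.036,0,-0.003,0,1],[0.038,0,-0.006,0,1],[0.041,0,-0.009,0,1],[0.045,0,-0.012,0,1],[0.05,0,-0.015,0,1],[0.055,0,-0.018,0,1]],
])

```text
clock: 12.35
position: [0.6466, -0.028, 0.227]
ee_rot: [-0.001, 0.003, 1.0, -0.0]
contact_force: [0.2, 0.6, 0.1]
width: -0.0001
gripper_force: 0.5
```

```bash
python3 -c "
from h import *
go((118.5,46,223),(108,46,226),(100,46,227))"
```

```text
t 12.35 local [125.7  46.3] tipz 219.0 F [0.2 0.6 0.1] w -0.0001
twist 0.0003 tilt [-0.0011 -0.     -1.    ]
(118.5, 46, 223) [ 0.009  -0.0003 -0.0049]
(108, 46, 226) [ 0.0222 -0.0003 -0.0087]
(100, 46, 227) [ 0.0322 -0.0003 -0.0099]
```

Low force now, so it is working. I carry on over centre, then retreat.

Call:
move_arm([
  [[0.006,0,-0.003,0,1],[0.012,0,-0.006,0,1],[0.018,0,-0.008,0,1],[0.024,0,-0.009,0,1],[0.028,0,-0.01,0,1],[0.028,0,-0.01,0,1],[0.028,0,-0.01,0,1],[-0.02,0,-0.01,0,1],[-0.05,0,-0.05,0,1],[-0.05,0,-0.11,0,1],[-0.05,0,-0.11,0,1],[-0.05,0,-0.11,0,1]],
])

```text
clock: 13.55
position: [0.6882, -0.0283, 0.3161]
ee_rot: [0.001, 0.003, 1.0, -0.0]
contact_force: [0.5, 0.0, -0.6]
width: 0.0
gripper_force: 0.0
```

```bash
python3 - <<'E'
from h import *
go((175,46,330))
a=manip.get_image("side")[150:270,260:420,::-1]
cv2.imwrite("pics/z8.png",cv2.resize(a,None,fx=5,fy=5,interpolation=cv2.INTER_CUBIC))
E
```

```text
t 13.55 local [167.3  46.3] tipz 308.1 F [ 0.5  0.  -0.6] w 0.0
twist 0.0003 tilt [ 3.e-03 -4.e-04 -1.e+00]
(175, 46, 330) [-0.0098 -0.0004 -0.0274]
```

View pics/z8.png

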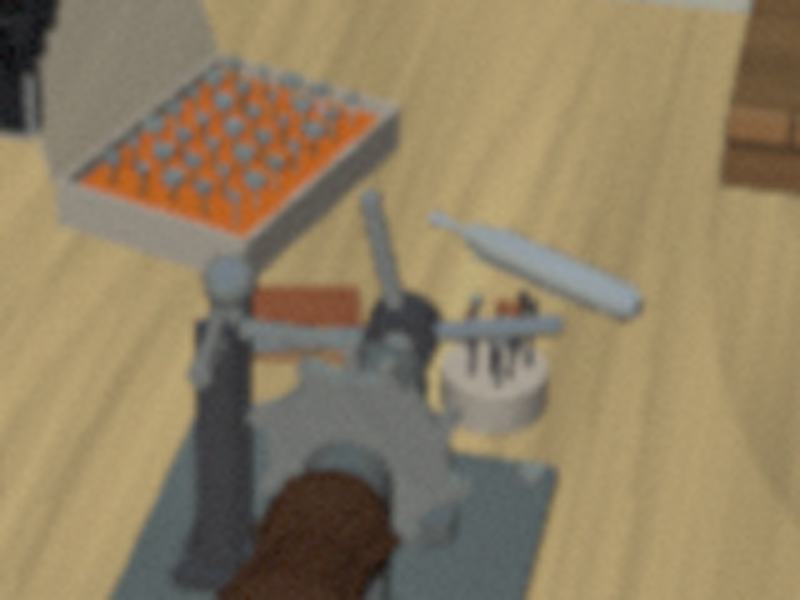

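The ball is at crop (228,280), matching its original lowered place, and the spoke is unmoved at (371,198). A quick sub-pixel comparison with the first picture, then I hand in.

```bash
python3 - <<'E'
from h import *
a=cv2.imread("pics/side0.png",0);b=cv2.cvtColor(manip.get_image("side"),cv2.COLOR_RGB2GRAY)
r=cv2.matchTemplate(cv2.resize(b[192:222,290:322],None,fx=5,fy=5,interpolation=cv2.INTER_CUBIC),cv2.resize(a[199:214,298:313],None,fx=5,fy=5,interpolation=cv2.INTER_CUBIC),cv2.TM_CCOEFF_NORMED)
_,s,_,l=cv2.minMaxLoc(r);d=np.array(l)/5-[8,7];print(s,"shift px",d)
if s>.8 and abs(d).max()<1: print(manip.sign_off())
E
```

```text
0.9953051805496216 shift px [0. 0.]
the job is handed in; nothing more can be done
None
```

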